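# Roll the lying formula tin onto its non-slip strip

### The arm

A 6-joint arm with a two-finger parallel gripper is mounted at the origin on the work surface. World frame = base frame: x ahead of the robot, y to its left, z up, the work surface at z = 0. Lengths are in m, angles in rad, forces in N, time in s.
With the tool pointing down it reaches from about 0.425 to 0.95 m from the base axis. Payload 3.5 kg.
Tool frame: the origin (TCP) lies on the centre line of the jaws, within the pads' length; the fingertips stand 14 mm ahead of it and the grasp point (between the pads) lies 5 mm behind it (ctrl.tip_reach is the distance from the TCP to the fingertips, in m); z points along the fingers, y is the line along which they close (so a half turn about z gives the same grasp; the last joint's range is limited). The gripper opens to 85 mm and grips with 20 to 120 N. Pads are 22 mm wide; open, the fingers measure 114 mm over their backs; the gripper's body (76 mm by 85 mm) begins 54 mm behind the grasp point. The pads swing forward as they close: fully open they stand 13 mm farther back than shut.
Start: joints at [-0.15, 0.286, 1.577, -0, 1.279, -0.15], TCP at [0.675, 0, 0.245] pointing down, gripper open.
Joint ranges: [-2.77, 2.77], [-0.9, 2.22], [0.21, 2.48], [-1.53, 4.67], [0.24, 2.81], [-2.84, 2.84]. Speed limits (rad/s): [2.79, 2.79, 3.14, 3.14, 3.14, 3.14].

### API

Orientations are given as a unit quaternion [x, y, z, w].
In Python, from plant import get_state, imaging, workorder, ctrl gives the robot as it stands. The module is installed in compiled form; this text tells all that it offers.
- The arm moves only by the shell command python3 -m jog 'ROWS' [FORCE]. ROWS is JSON, a list of rows, each a list of 7 numbers: the closure, from 0 (fully open) to 1 (shut), then the shift along the tool's x, y, z in mm, then the turn, a rotation vector about the tool's x, y, z in rad. In form: [[gripper, tx, ty, tz, ax, ay, az], ...]. A call has 1 to 12 rows; each row is the pose to reach, as a shift and turn from the pose commanded when the call began, along the tool's axes at that moment; what a row does not reach only later rows make up. A row lasts 1/10 s, in which the tool goes at most 50 mm and 8.59 degrees, less where a joint would pass 70% of its speed; a pose out of reach is approached as far as the arm can. A call with a gripper value outside its range is refused whole. The fingers move at their own pace and stop on an object; FORCE is the grip in N (left out, the last holds). Time passes only in rows, so rows that repeat a pose let the fingers close. It gives the time, the measured TCP pose, the force, the opening and the grip force at its end, in the units of the state.
- get_state(): the state, without advancing time (a new reading comes with each control period).
- imaging.read_camera(name): name is "scene" or "side" or "wrist"; returns a dict with "image" (480x640x3 uint8, blue, green, red), "fx", "fy", "cx", "cy" (pixels), "R" (3x3) and "t" (3): a world point X has camera coordinates R X + t; the wrist camera has in their place "tool_from_camera" (4x4, takes a point from camera to tool coordinates, whose origin is the TCP and whose axes are the flange's). Camera axes: x right, y down, z forward; pixel columns grow to the right and rows downward; lengths in m; the calibration is good to about 2 mm. A picture is of the moment at which its call begins: read the wrist's pose just before it. There is no depth.
- workorder.sign_off(): hands the job in; it is judged then, once.
The state is a dict: "time": time; "qpos": joint angles; "dq": joint speeds; "joint_efforts": joint torques, N m; "eef_pos": TCP position; "tcp_rot": TCP orientation; "contact_force": force on the tool from outside, world axes, zero at the start; "wrist_torque": the same for the moment, N m; "opening": opening from 0.0 (shut) to 1.0 (fully open); "finger_force": force on a finger pad.
Only numpy, scipy, OpenCV 4.12 (cv2) and the standard library are available. Lean on these libraries where they do the work, as an engineer would, in place of code of your own. Each camera call takes 0.05 s, during which the arm holds its last target. There are 200 camera calls.

### The job

A formula tin lies on its side on the counter and could roll off. With a fingertip on its top, roll it along the counter, in several strokes if need be and without flicking it away, until it comes to rest lying lengthwise along the dark non-slip strip, centred over it, then take the hand away. Touch the tin only on its upper part, never lift or carry it, and leave the other things on the counter where they are.

Things in the scene. Friction and masses are not known exactly. Their poses are not given: they have to be found in the camera images.
- tin: formula tin lying on its side, 100 mm diameter, 120 mm long, 0.35 to 0.6 kg, white lid on its +x end; origin at its very centre, 50 mm above the counter; x runs along the tin, y and z turn as it rolls. It rolls easily; let go at 0.1 m/s it coasts some 20 mm and stops. A fingertip that grips its top travels twice as far as the tin's centre, so it passes over the top
- strip: dark rubber non-slip strip fixed flat on the counter, 160 mm long (its x axis), 60 mm wide (y axis), so thin (1 mm) that the tin rolls onto it without a bump and lies no higher; origin at its centre at counter level. The tin starts 130 to 200 mm to one side (+y or -y) of it, parallel within about 3 degrees and at most 10 mm off along its length
- tin_up: closed formula tin standing upright, 100 mm diameter, 120 mm tall, bystander; origin under its centre
- bottle: empty polypropylene bottle standing upright with white cap, 60 mm diameter, 155 mm tall, bystander; origin under its centre
- saucer: white ceramic saucer, 130 mm across, 18 mm tall, bystander; origin under its centre
- scoop: small orange scoop, about 95 mm long, 28 mm tall, lying along its y axis, bystander; origin at its middle on the counter
- tong: stainless bottle tong, about 200 mm long, 60 mm wide, 16 mm tall, lying along its x axis, bystander; origin at its middle on the counter
- cup: white plastic cup, 72 mm across, 75 mm tall, bystander; origin under its centre
- collar: white bottle collar ring, 48 mm across, 14 mm tall, lying flat, bystander; origin under its centre
Mind the look-alikes: they are no part of the job. What is shaped like the tin but green or turquoise is not meant.

How it is judged:
By the outcome, as a careful person would: the job done as asked, in the order asked, and still so for the second after the job is handed in, with the robot touching nothing.
It also fails if it takes over 64 s, if anything falls off the work surface, if the arm or the gripper's body presses on something with over 40 N, if the wrist force passes 120 N, or if a joint passes its speed limit or range.

## Working session

There is one attempt and no reset: what is moved stays moved. The work goes in short steps, Python scripts to look and compute and a shell command to move; the robot and the scene stay as the last step left them, time stands still between calls to the robot, and variables do not carry over. Pictures are saved under pics/ and viewed, at most 10 in all, crops included, and the job is handed in when it is done.

```bash
mkdir -p pics; cat > h.py <<'E'
import numpy as np, cv2
from plant import get_state, imaging, workorder, ctrl
def snap(n,f):
    c=imaging.read_camera(n); cv2.imwrite(f'pics/{f}.png',c['image']); return c
def ray(c,u,v,z):
    R=np.array(c['R']);t=np.array(c['t']);o=-R.T@t
    d=R.T@np.array([(u-c['cx'])/c['fx'],(v-c['cy'])/c['fy'],1]); return o+d*(z-o[2])/d[2]
def proj(c,X):
    p=np.array(c['R'])@np.array(X)+np.array(c['t']); return np.array([c['fx']*p[0]/p[2]+c['cx'],c['fy']*p[1]/p[2]+c['cy']])
E
python3 - <<'E'
from h import *
for n in('scene','side'):
    c=snap(n,n+'0');R=np.array(c['R']);print(n,-R.T@np.array(c['t']),R[2],c['fx'])
s=get_state();print(s['eef_pos'],s['tcp_rot'],s['time'],ctrl.tip_reach)
E
```

```text
scene [ 1.0562801  -0.58517503  0.93969607] [-0.447124    0.5109835  -0.73414984] 603.1488809149298
side [ 0.39916524 -0.96761185  0.9473263 ] [ 0.09709555  0.73285718 -0.67341874] 552.6699058111928
[6.74446135e-01 1.10063891e-04 2.44074049e-01] [ 7.07097052e-01  7.07115706e-01 -6.37785334e-04 -8.54864989e-04] 0.1 0.014
```

View pics/scene0.png

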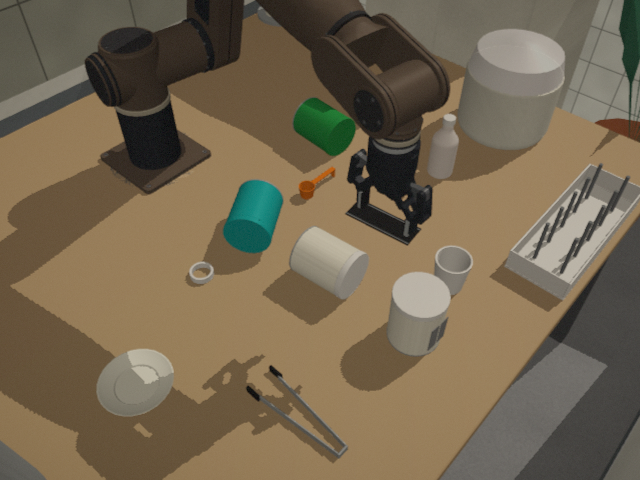

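View pics/side0.png

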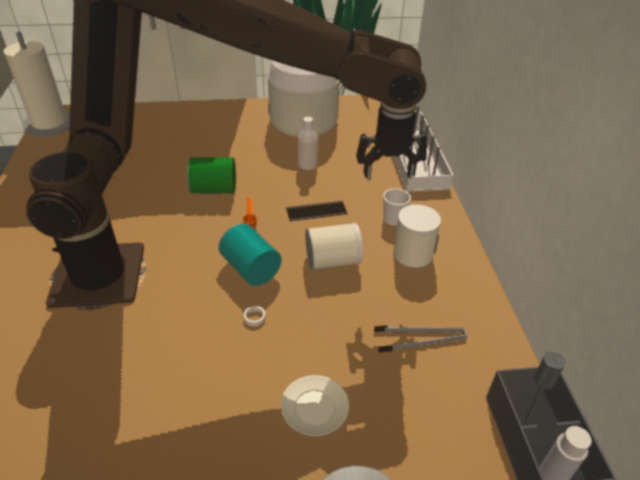

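The white tin lying down is at scene (329,262) and side (334,246). The look-alikes are green (325,126), turquoise (254,217) and the white upright tin (418,314), all in the scene view. Only the white lying one fits. The strip is at side (317,211), partly hidden by the gripper in the scene view.

```bash
cat >> h.py <<'E'
def rect(img,mask,seed,win):
    m=np.zeros(mask.shape,np.uint8); x0,y0,x1,y1=win; m[y0:y1,x0:x1]=mask[y0:y1,x0:x1]
    m=cv2.morphologyEx(m,cv2.MORPH_OPEN,np.ones((3,3)))
    cs,_=cv2.findContours(m,cv2.RETR_EXTERNAL,cv2.CHAIN_APPROX_NONE)
    return max(cs,key=cv2.contourArea)
def strip_mask(img): return (img.max(2)<60).astype(np.uint8)*255
def tin_mask(img):
    h=cv2.cvtColor(img,cv2.COLOR_BGR2HSV); return ((h[...,1]<95)&(h[...,2]>85)).astype(np.uint8)*255
E
python3 - <<'E'
from h import *
c=imaging.read_camera('side');im=c['image']
k=rect(im,strip_mask(im),0,(275,192,356,228));r=cv2.minAreaRect(k);b=cv2.boxPoints(r)
ap=cv2.approxPolyDP(k,4,True)[:,0];print(ap.tolist())
P=np.array([ray(c,u,v,0)[:2] for u,v in k[:,0]]).astype(np.float32);rr=cv2.minAreaRect(P*1000);print('strip',rr)
k=rect(im,tin_mask(im),0,(295,215,370,280));print('tin side',cv2.minAreaRect(k),cv2.boundingRect(k))
a=cv2.minAreaRect(k)[0];oa=ray(c,*a,.05);print(oa)
d=im.copy();cv2.drawContours(d,[k],-1,(0,0,255),1)
c2=imaging.read_camera('scene');i2=c2['image'];k2=rect(i2,tin_mask(i2),0,(280,220,375,305))
a2=cv2.minAreaRect(k2)[0];print('scene',cv2.minAreaRect(k2),ray(c2,*a2,.05))
e=i2.copy();cv2.drawContours(e,[k2],-1,(0,0,255),1)
s=get_state()
w=imaging.read_camera('wrist');print(np.round(w['tool_from_camera'],3).tolist(),w['fx'])
z=lambda q:cv2.resize(q,(400,300))
cv2.imwrite('pics/c1.png',np.vstack([np.hstack([z(d[190:295,260:400]),z(e[210:315,265:405])]),np.hstack([z(w['image']),np.zeros((300,400,3),np.uint8)])]))
E
```

```text
[[343, 207], [339, 203], [289, 209], [289, 215], [340, 212]]
strip ((541.264404296875, 198.02232360839844), (151.5061492919922, 39.84384536743164), 5.694319725036621)
tin side ((335.0076904296875, 245.56153869628906), (41.303565979003906, 54.20317459106445), 82.87498474121094) (306, 223, 57, 46)
[ 0.56463116 -0.00182948  0.05      ]
scene ((327.88714599609375, 261.70904541015625), (77.55484771728516, 53.304664611816406), 28.369047164916992) [ 0.5580123  -0.00657834  0.05      ]
[[0.0, -0.964, -0.268, 0.067], [1.0, -0.0, 0.001, -0.0], [-0.001, -0.268, 0.964, -0.129], [0.0, 0.0, 0.0, 1.0]] 427.91467094795564
```

View pics/c1.png

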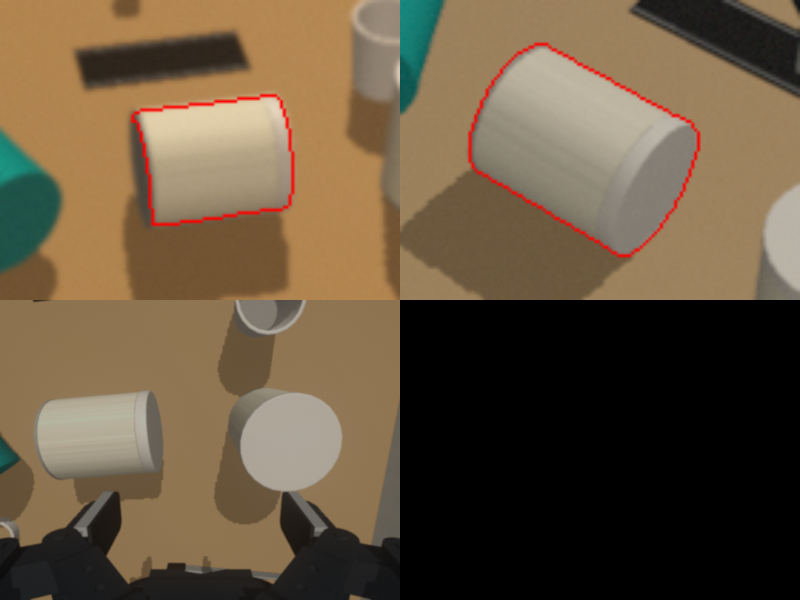

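The crop confirms the target: white tin lying down, white lid on its +x end. Next I move above the area with the gripper shut to take a wrist view of tin and strip.

```bash
cat >> h.py <<'E'
from scipy.spatial.transform import Rotation as Ro
def wrist():
    s=get_state();c=imaging.read_camera('wrist')
    T=np.eye(4);T[:3,:3]=Ro.from_quat(s['tcp_rot']).as_matrix();T[:3,3]=s['eef_pos']
    M=np.linalg.inv(T@np.array(c['tool_from_camera']));c=dict(c);c['R']=M[:3,:3];c['t']=M[:3,3];return c
E
python3 -m jog '[[1,20,-25,-15,0,0,0],[1,40,-60,-30,0,0,0],[1,60,-95,-45,0,0,0],[1,80,-115,-55,0,0,0],[1,80,-115,-55,0,0,0],[1,80,-115,-55,0,0,0],[1,80,-115,-55,0,0,0]]' 30
python3 - <<'E'
from h import *
c=wrist();cv2.imwrite('pics/w1.png',c['image']);print(get_state()['eef_pos'],get_state()['opening'],get_state()['contact_force'])
E
```

```text
time: 0.95
eef_pos: [0.5603, 0.0795, 0.2996]
tcp_rot: [0.707, 0.707, -0.0, -0.0]
contact_force: [1.0, 0.7, 0.5]
opening: 0.0
finger_force: 0.0
[0.56036712 0.07931995 0.29934139] -0.0038769079691690217 [ 0.80612339 -0.04858017 -0.19301383]
```

View pics/w1.png

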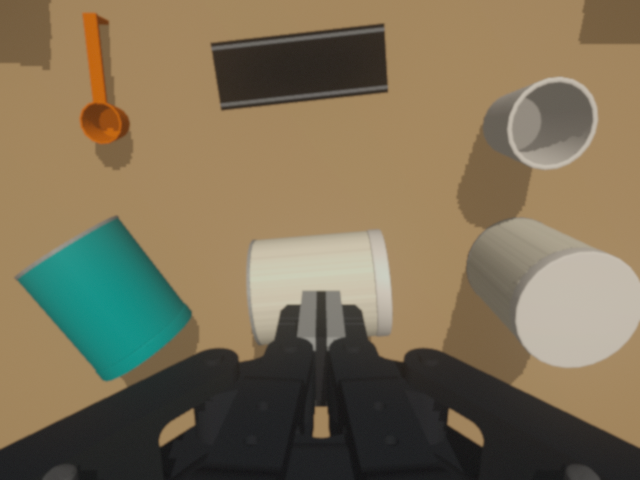

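Wrist view: strip corners are (212,43), (383,25), (387,92), (221,109). The tin's far edge runs (252,241) to (378,231) and its near edge (262,343) to (390,333). The turquoise tin is at (105,300) and the cup at (550,120), both outside the rolling lane.

```bash
cat >> h.py <<'E'
def campos(c): return -np.array(c['R']).T@np.array(c['t'])
def dirn(c,p): d=np.array(c['R']).T@np.array([(p[0]-c['cx'])/c['fx'],(p[1]-c['cy'])/c['fy'],1]); return d/np.linalg.norm(d)
def tin_pose(c,far,near):
    """far, near: silhouette edges, each (left,right) pixel. Returns centre x,y, yaw deg, length."""
    o=campos(c); N=[]
    for e,inside in((far,near),(near,far)):
        n=np.cross(dirn(c,e[0]),dirn(c,e[1]));n/=np.linalg.norm(n)
        N.append(n*np.sign(n@dirn(c,np.mean(inside,0))))
    a=np.cross(*N);a/=np.linalg.norm(a);a*=np.sign(a[0]);ah=np.array([a[0],a[1],0]);ah/=np.linalg.norm(ah)
    # axis point q: z=.05, distance R to both planes (average the two solutions of y)
    perp=np.array([-ah[1],ah[0],0]);out=[]
    base=np.array([o[0],o[1],.05])
    ss=[(.05-n@(base-o))/(n@perp) for n in N]; s=np.mean(ss); q=base+s*perp
    for e,n in((far,N[0]),(near,N[1])):
        g=q-n*.05      # generator point
        for p in e:
            d=dirn(c,p); A=np.c_[ah,-d]; t=np.linalg.lstsq(A,o-g,rcond=None)[0]; out.append(t[0])
    l=(out[0]+out[2])/2;r=(out[1]+out[3])/2
    return (q+ah*(l+r)/2)[:2],np.degrees(np.arctan2(ah[1],ah[0])),out,np.degrees(np.arcsin(a[2])),ss
E
python3 - <<'E'
from h import *
c=wrist();im=c['image']
P=np.array([ray(c,*p,0)[:2] for p in[(212,43),(383,25),(387,92),(221,109)]]);print(np.round(P,4).tolist(),cv2.minAreaRect((P*1000).astype(np.float32)),P.mean(0))
for i,j in((0,1),(3,2)): d=P[j]-P[i];print(np.degrees(np.arctan2(d[1],d[0])))
print(tin_pose(c,[(252,241),(378,231)],[(262,343),(390,333)]))
s=imaging.read_camera('side')
k=rect(s['image'],tin_mask(s['image']),0,(295,215,370,280));print(cv2.approxPolyDP(k,3,True)[:,0].tolist())
g=(s['image'].max(2)<75).astype(np.uint8)*255
k=rect(g,g,0,(275,192,356,228));P=np.array([ray(s,u,v,0)[:2] for u,v in k[:,0]]);print(cv2.minAreaRect((P*1000).astype(np.float32)))
E
```

```text
[[0.4599, 0.2157], [0.6168, 0.2307], [0.6228, 0.1729], [0.4645, 0.1576]] ((540.84130859375, 194.23974609375), (159.0553741455078, 58.34599304199219), 5.52116060256958) [0.54099175 0.19420544]
5.450492247383372
5.52116382884402
(array([ 0.5595217 , -0.00411802]), np.float64(4.410233799572814), [np.float64(-0.07359659705957078), np.float64(0.045901400549007765), np.float64(-0.07012544614975187), np.float64(0.04812136387116365)], np.float64(-0.9745484814890409), [np.float64(-0.1525148327460003), np.float64(-0.1478608325656602)])
[[356, 223], [307, 229], [313, 268], [361, 261], [362, 243]]
((541.3600463867188, 197.75387573242188), (154.61636352539062, 48.14173889160156), 5.871819019317627)
```

Strip is at (0.541, 0.194) with yaw 5.5°. Tin is at (0.5595, -0.004) with yaw about 4.5°, so it has to roll about 198 mm along +y. I go above its rear upper side.

```bash
python3 -m jog '[[1,-40,0,20,0,0,-0.04],[1,-80,0,60,0,0,-0.087],[1,-100,1,105,0,0,-0.087],[1,-100,1,145,0,0,-0.087],[1,-100,1,172,0,0,-0.087],[1,-100,1,172,0,0,-0.087],[1,-100,1,172,0,0,-0.087],[1,-100,1,176,0,0,-0.087],[1,-100,1,178,0,0,-0.087],[1,-100,1,180,0,0,-0.087],[1,-100,1,180,0,0,-0.087]]'
```

```text
time: 2.2
eef_pos: [0.5612, -0.0198, 0.1209]
tcp_rot: [0.676, 0.737, 0.0, 0.0]
contact_force: [-1.0, 0.6, 1.0]
opening: 0.002
finger_force: 0.0
```

```bash
python3 -m jog '[[1,0,0,2,0,0,0],[1,0,0,4,0,0,0],[1,0,0,5.5,0,0,0],[1,0,0,7,0,0,0],[1,0,0,7,0,0,0]]'
```

```text
time: 2.7
eef_pos: [0.561, -0.02, 0.1134]
tcp_rot: [0.676, 0.737, -0.0, 0.0]
contact_force: [-0.5, 0.4, -0.1]
opening: 0.0
finger_force: 0.1
```

```bash
python3 -m jog '[[1,0,0,1,0,0,0],[1,0,0,2,0,0,0],[1,0,0,2,0,0,0]]'
```

```text
time: 3.0
eef_pos: [0.5613, -0.0205, 0.1129]
tcp_rot: [0.675, 0.737, -0.0, 0.0]
contact_force: [-4.2, -1.2, 7.8]
opening: -0.001
finger_force: 3.8
```

```bash
python3 -m jog '[[1,3,0,0.3,0,0,0],[1,8,0,0.3,0,0,0],[1,15,0,0,0,0,0],[1,23,0,0,0,0,0],[1,31,0,0,0,0,0],[1,39,0,0,0,0,0],[1,47,0,0,0,0,0],[1,54,0,0.3,0,0,0],[1,60,0,0.6,0,0,0],[1,64,0,1,0,0,0],[1,66,0,1,0,0,0],[1,66,0,1,0,0,0]]'
python3 - <<'E'
from h import *
s=imaging.read_camera('side');im=s['image'];cv2.imwrite('pics/s2.png',cv2.resize(im[150:300,240:440],(800,600)))
E
```

```text
time: 4.2
eef_pos: [0.5556, 0.0462, 0.1128]
tcp_rot: [0.675, 0.737, 0.0, -0.0]
contact_force: [-5.5, 0.3, 11.9]
opening: -0.005
finger_force: 5.7
```

View pics/s2.png

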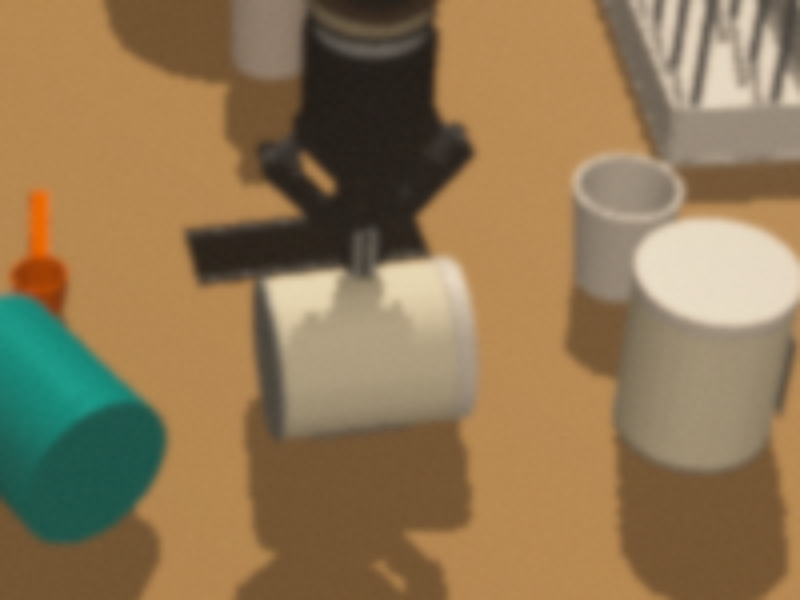

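The tin rolled about 33 mm and stayed in line, with the fingertip just past the top (crop 363,270). Repeat with a slightly longer stroke.

```bash
python3 -m jog '[[1,0,0,-4,0,0,0],[1,0,0,-14,0,0,0],[1,-20,0,-16,0,0,0],[1,-40,0,-14,0,0,0],[1,-41,0,-10,0,0,0],[1,-41,0,-6,0,0,0],[1,-41,0,-4,0,0,0],[1,-41,0,-2,0,0,0],[1,-41,0,-1,0,0,0],[1,-41,0,0,0,0,0],[1,-41,0,1,0,0,0],[1,-41,0,1,0,0,0]]'
```

```text
time: 5.45
eef_pos: [0.5589, 0.0046, 0.1108]
tcp_rot: [0.675, 0.738, -0.001, 0.0]
contact_force: [-4.5, -2.2, 6.8]
opening: -0.0
finger_force: 3.6
```

```bash
python3 -m jog '[[1,4,0,-0.2,0,0,0],[1,11,0,-0.7,0,0,0],[1,20,0,-1.3,0,0,0],[1,30,0,-1.7,0,0,0],[1,40,0,-1.7,0,0,0],[1,50,0,-1.7,0,0,0],[1,60,0,-1.7,0,0,0],[1,70,0,-1.3,0,0,0],[1,79,0,-0.7,0,0,0],[1,86,0,0,0,0,0],[1,89,0,0.3,0,0,0],[1,90,0,0.3,0,0,0]]'
```

```text
time: 6.65
eef_pos: [0.5511, 0.0958, 0.1119]
tcp_rot: [0.675, 0.737, 0.0, -0.001]
contact_force: [-6.1, 0.5, 13.3]
opening: 0.002
finger_force: 6.5
```

```bash
python3 - <<'E'
from h import *
s=imaging.read_camera('side');im=s['image'];k=rect(im,tin_mask(im),0,(285,190,366,280));print(cv2.approxPolyDP(k,3,True)[:,0].tolist(),cv2.boundingRect(k))
print([proj(s,(.5595,y,.05)).round(1).tolist() for y in(-.004,.03,.076,.194)],get_state()['eef_pos'])
E
```

```text
[[350, 205], [334, 202], [302, 206], [306, 246], [315, 245], [317, 240], [351, 241], [354, 224]] (301, 202, 54, 45)
[[333.0, 246.3], [331.2, 236.9], [328.8, 224.8], [323.3, 196.1]] [0.55113761 0.09575542 0.11190938]
```

Tin at y≈0.075, moving as planned. Next stroke.

```bash
python3 -m jog '[[1,0,0,-4,0,0,0],[1,0,0,-14,0,0,0],[1,-22,0,-16,0,0,0],[1,-42,0,-14,0,0,0],[1,-44,0,-10,0,0,0],[1,-44,0,-6,0,0,0],[1,-44,0,-4,0,0,0],[1,-44,0,-2,0,0,0],[1,-44,0,-1,0,0,0],[1,-44,0,0,0,0,0],[1,-44,0,0.5,0,0,0],[1,-44,0,0.5,0,0,0]]'
python3 -m jog '[[1,4,0,-0.2,0,0,0],[1,11,0,-0.7,0,0,0],[1,20,0,-1.3,0,0,0],[1,30,0,-1.7,0,0,0],[1,40,0,-1.7,0,0,0],[1,50,0,-1.7,0,0,0],[1,60,0,-1.7,0,0,0],[1,70,0,-1.3,0,0,0],[1,79,0,-0.7,0,0,0],[1,86,0,0,0,0,0],[1,89,0,0.3,0,0,0],[1,90,0,0.3,0,0,0]]'
```

```text
time: 7.9
eef_pos: [0.5549, 0.0507, 0.1107]
tcp_rot: [0.675, 0.738, -0.001, 0.0]
contact_force: [-5.1, -2.9, 10.8]
opening: 0.002
finger_force: 5.5
time: 9.1
eef_pos: [0.547, 0.1423, 0.1117]
tcp_rot: [0.675, 0.738, 0.0, -0.001]
contact_force: [-8.5, 1.3, 15.1]
opening: -0.007
finger_force: 7.7
```

```bash
python3 - <<'E'
from h import *
s=imaging.read_camera('side');im=s['image'];k=rect(im,tin_mask(im),0,(280,180,366,280));print(cv2.approxPolyDP(k,3,True)[:,0].tolist(),cv2.boundingRect(k))
print([proj(s,(.5595,y,.05)).round(1).tolist() for y in(.1,.12,.194)],get_state()['eef_pos'])
cv2.imwrite('pics/s3.png',cv2.resize(im[130:280,240:440],(800,600)))
E
```

```text
[[346, 194], [298, 197], [303, 234], [347, 229]] (298, 192, 52, 43)
[[327.7, 218.6], [326.7, 213.7], [323.3, 196.1]] [0.54699296 0.14229463 0.1117029 ]
```

View pics/s3.png

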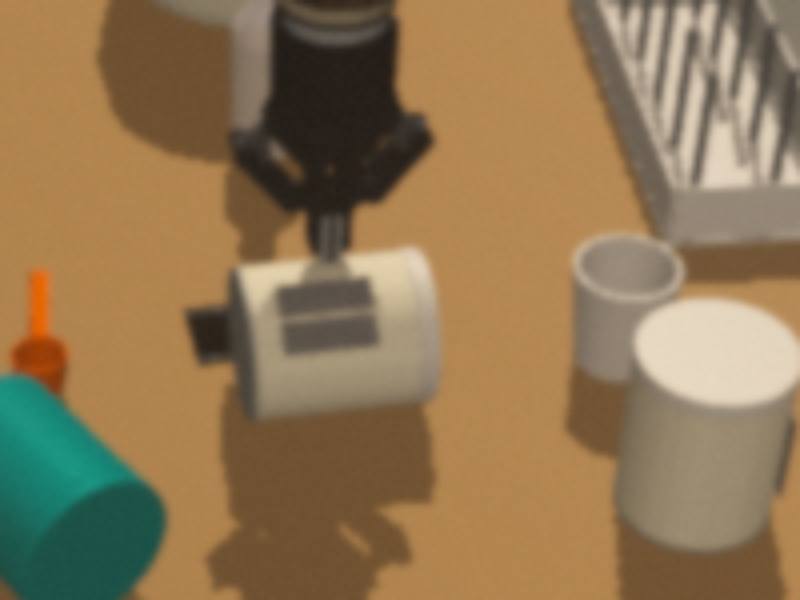

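Tin is at y≈0.12, still parallel, and touching the strip area (strip end visible at crop 207,335). Before the hand goes further, check the clearance to the bottle.

```bash
python3 -m jog '[[1,0,0,-4,0,0,0],[1,0,0,-14,0,0,0],[1,-22,0,-16,0,0,0],[1,-42,0,-14,0,0,0],[1,-44,0,-10,0,0,0],[1,-44,0,-6,0,0,0],[1,-44,0,-4,0,0,0],[1,-44,0,-2,0,0,0],[1,-44,0,-1,0,0,0],[1,-44,0,0,0,0,0],[1,-44,0,0.5,0,0,0],[1,-44,0,0.5,0,0,0]]'
python3 - <<'E'
from h import *
s=cv2.imread('pics/side0.png');c=imaging.read_camera('side')
print('bottle base front',ray(c,308,169,0),'cap',ray(c,308,121,.155))
c2=imaging.read_camera('scene');print('scene cap',ray(c2,449,119,.155),'base front',ray(c2,442,178,0))
im=c['image'];k=rect(im,tin_mask(im),0,(280,180,366,280));print(cv2.approxPolyDP(k,3,True)[:,0].tolist(),cv2.boundingRect(k))
E
```

```text
time: 10.35
eef_pos: [0.5508, 0.0966, 0.1106]
tcp_rot: [0.675, 0.738, -0.001, -0.0]
contact_force: [-7.0, -2.1, 14.7]
opening: 0.002
finger_force: 7.2
bottle base front [0.5385614  0.39440473 0.        ] cap [0.53866186 0.40540839 0.155     ]
scene cap [0.54147093 0.40860917 0.155     ] base front [0.55746026 0.39926624 0.        ]
[[346, 194], [332, 193], [332, 202], [326, 207], [320, 205], [319, 194], [299, 197], [303, 234], [347, 229]] (298, 192, 52, 43)
```

Bottle is at y≈0.42, so there is plenty of clearance.

```bash
python3 -m jog '[[1,4,0,-0.2,0,0,0],[1,11,0,-0.7,0,0,0],[1,20,0,-1.3,0,0,0],[1,30,0,-1.7,0,0,0],[1,40,0,-1.7,0,0,0],[1,50,0,-1.7,0,0,0],[1,60,0,-1.7,0,0,0],[1,70,0,-1.3,0,0,0],[1,79,0,-0.7,0,0,0],[1,86,0,0,0,0,0],[1,89,0,0.3,0,0,0],[1,90,0,0.3,0,0,0]]'
python3 -m jog '[[1,0,0,-4,0,0,0],[1,0,0,-14,0,0,0],[1,-20,0,-40,0,0,0],[1,-40,0,-80,0,0,0],[1,-60,0,-120,0,0,0],[1,-80,0,-160,0,0,0],[1,-90,0,-180,0,0,0],[1,-90,0,-180,0,0,0],[1,-90,0,-180,0,0,0]]'
python3 - <<'E'
from h import *
c=wrist();cv2.imwrite('pics/w2.png',c['image']);print(get_state()['eef_pos'])
E
```

```text
time: 11.65
eef_pos: [0.5429, 0.1887, 0.1116]
tcp_rot: [0.675, 0.738, 0.0, -0.001]
contact_force: [-9.2, 1.5, 18.4]
opening: 0.001
finger_force: 9.0
time: 12.55
eef_pos: [0.5505, 0.0968, 0.2866]
tcp_rot: [0.676, 0.737, -0.0, -0.0]
contact_force: [-0.5, -0.1, -0.5]
opening: -0.002
finger_force: 0.0
[0.54992724 0.09706836 0.28531455]
```

View pics/w2.png

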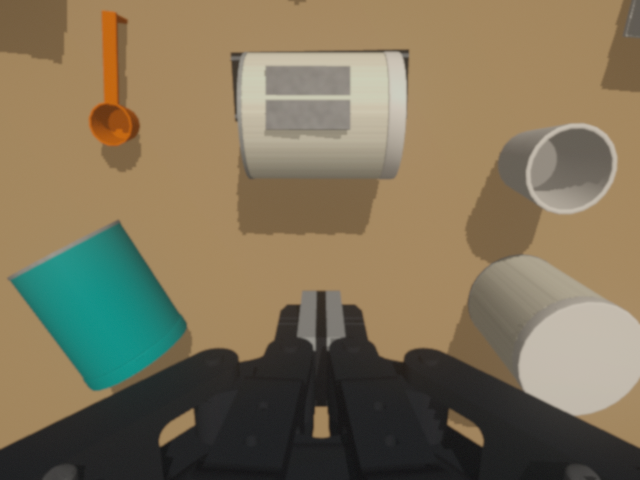

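The tin is square to the tool: far edge (245,54) to (398,53), near edge (250,178) to (398,180). The strip's far edge shows along row 50 to 55.

```bash
python3 - <<'E'
from h import *
c=wrist();im=c['image']
k=rect(im,tin_mask(im),0,(225,46,415,190));cv2.imwrite
h=cv2.convexHull(k)[:,0].astype(float)
def edge(lo,far):
    x=np.arange(262,380,4);y=[(k[:,0][k[:,0,0]==u][:,1].min() if far else k[:,0][k[:,0,0]==u][:,1].max()) for u in x];print(y);return np.poly1d(np.polyfit(x,y,1))
f=edge(0,True);n=edge(0,False);print(cv2.boundingRect(k))
r=tin_pose(c,[(246,f(246)),(399,f(399))],[(250,n(250)),(399,n(399))]);print(r)
S=np.array([.541,.1942]);d=np.radians(5.5);u=np.array([np.cos(d),np.sin(d)]);v=np.array([-u[1],u[0]]);print('off along,across mm',(r[0]-S)@u*1e3,(r[0]-S)@v*1e3)
print([ray(c,*p,0).round(4).tolist() for p in((232,53),(409,50))])
E
```

```text
[np.int32(51), np.int32(51), np.int32(52), np.int32(51), np.int32(51), np.int32(51), np.int32(51), np.int32(51), np.int32(51), np.int32(51), np.int32(51), np.int32(51), np.int32(51), np.int32(51), np.int32(51), np.int32(51), np.int32(51), np.int32(51), np.int32(51), np.int32(51), np.int32(51), np.int32(51), np.int32(51), np.int32(51), np.int32(51), np.int32(51), np.int32(51), np.int32(51), np.int32(51), np.int32(51)]
[np.int32(179), np.int32(179), np.int32(179), np.int32(179), np.int32(179), np.int32(179), np.int32(179), np.int32(179), np.int32(179), np.int32(179), np.int32(179), np.int32(179), np.int32(179), np.int32(179), np.int32(179), np.int32(179), np.int32(179), np.int32(179), np.int32(179), np.int32(179), np.int32(179), np.int32(179), np.int32(179), np.int32(179), np.int32(179), np.int32(179), np.int32(179), np.int32(179), np.int32(179), np.int32(179)]
(231, 50, 181, 131)
(array([0.54524556, 0.16697147]), np.float64(5.041981058864186), [np.float64(-0.058586247067019225), np.float64(0.05947351529020938), np.float64(-0.060041513342292276), np.float64(0.06436350836668443)], np.float64(0.12029532087721861), [np.float64(0.0026782098645537597), np.float64(0.0030515623955003237)])
off along,across mm 1.616270540104026 -27.51009717171908
[[0.4587, 0.2156, 0.0], [0.6164, 0.2319, 0.0]]
```

Remaining: 28 mm across, about 1.5 mm along. One 56 mm fingertip stroke will cover it.

```bash
python3 -m jog '[[1,25,1,40,0,0,0],[1,50,1,80,0,0,0],[1,56,1,120,0,0,0],[1,56,1,150,0,0,0],[1,56,1,165,0,0,0],[1,56,1,172,0,0,0],[1,56,1,174,0,0,0],[1,56,1,176,0,0,0],[1,56,1,177,0,0,0],[1,56,1,178,0,0,0],[1,56,1,178.3,0,0,0]]'
python3 -m jog '[[1,3,0,0,0,0,0],[1,8,0,0,0,0,0],[1,14,0,0,0,0,0],[1,21,0,0,0,0,0],[1,28,0,0,0,0,0],[1,35,0,0,0,0,0],[1,42,0,0,0,0,0],[1,48,0,0,0,0,0],[1,52,0,0.3,0,0,0],[1,55,0,0.3,0,0,0],[1,56,0,0.3,0,0,0],[1,56,0,0.3,0,0,0]]'
python3 -m jog '[[1,0,0,-4,0,0,0],[1,0,0,-14,0,0,0],[1,-20,0,-40,0,0,0],[1,-40,0,-80,0,0,0],[1,-60,0,-120,0,0,0],[1,-80,0,-160,0,0,0],[1,-100,0,-190,0,0,0],[1,-100,0,-190,0,0,0],[1,-100,0,-190,0,0,0]]'
python3 - <<'E'
from h import *
c=wrist();cv2.imwrite('pics/w3.png',c['image']);print(get_state()['eef_pos'])
E
```

```text
time: 13.75
eef_pos: [0.5475, 0.1524, 0.1131]
tcp_rot: [0.676, 0.737, -0.0, -0.0]
contact_force: [-9.2, -2.6, 15.8]
opening: -0.0
finger_force: 7.8
time: 14.95
eef_pos: [0.5425, 0.2094, 0.1132]
tcp_rot: [0.676, 0.737, 0.001, -0.0]
contact_force: [-8.2, -0.3, 14.7]
opening: -0.002
finger_force: 7.5
time: 15.85
eef_pos: [0.5513, 0.1082, 0.3002]
tcp_rot: [0.676, 0.737, 0.001, 0.001]
contact_force: [-0.8, 0.0, -0.6]
opening: -0.002
finger_force: 0.0
[0.55052407 0.10859059 0.29834145]
```

View pics/w3.png

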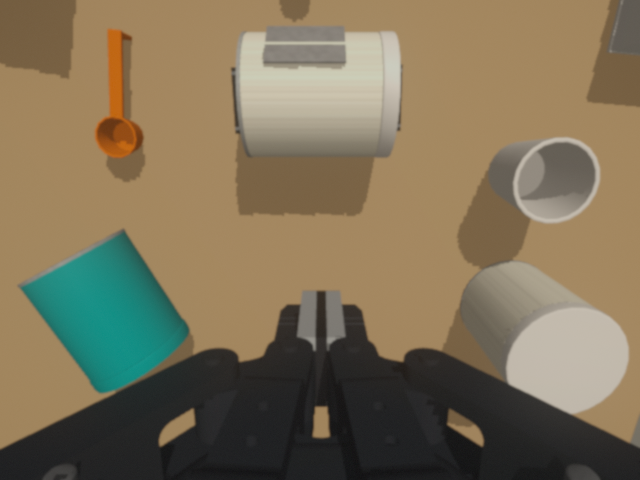

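The tin now lies over the strip. Strip ends show on both sides at (235,100) and (402,97); the tin's far edge is at row ~31 and its near edge at row ~156.

```bash
python3 - <<'E'
from h import *
c=wrist();im=c['image']
h=tin_mask(im)
for u in (250,256,360,370,376,300): 
    col=np.where(h[10:200,u])[0]+10; print(u,col.min(),col.max())
for v in(50,90,130): r=np.where(h[v,200:420])[0]+200;print(v,r.min(),r.max())
print([im[v,225:245].max(1).tolist() for v in(66,68,70,72,130,133,136)][0:1])
for far in(31,32):
    r=tin_pose(c,[(244,far),(394,far)],[(249,156.5),(394,156.5)])
    S=np.array([.541,.1942]);d=np.radians(5.5);u=np.array([np.cos(d),np.sin(d)]);v=np.array([-u[1],u[0]]);print(r,'off',(r[0]-S)@u*1e3,(r[0]-S)@v*1e3)
k=[ray(c,*p,0).round(4).tolist() for p in((233,67),(238,133),(402,65),(401,130))];print(k)
s=imaging.read_camera('side');k=rect(s['image'],tin_mask(s['image']),0,(270,160,366,230));p=cv2.approxPolyDP(k,3,True)[:,0];print(p.tolist(),cv2.boundingRect(k),[proj(s,(.541,.1942,.05))])
E
```

```text
250 31 157
256 31 157
360 31 157
370 31 157
376 31 158
300 25 158
50 237 403
90 237 404
130 236 401
[[164, 164, 164, 164, 164, 164, 163, 161, 159, 159, 159, 158, 157, 157, 157, 164, 179, 193, 201, 202]]
(array([0.54247077, 0.1952016 ]), np.float64(4.965580879562341), [np.float64(-0.060329325204329626), np.float64(0.05768320305291894), np.float64(-0.06159854610822005), np.float64(0.06299317987372714)], np.float64(0.009678609170759078), [np.float64(0.019053395249408855), np.float64(0.02046659954837683)]) off 1.5599933750799173 0.8560256437213575
(array([0.54250125, 0.19484319]), np.float64(4.965580879562343), [np.float64(-0.06038932340074864), np.float64(0.05774047074478405), np.float64(-0.06160318634585004), np.float64(0.06299792533436913)], np.float64(0.009678609170777428), [np.float64(0.018333982824241323), np.float64(0.02046659954837683)]) off 1.5559820177925159 0.49634119988133085
[[0.4589, 0.2168, 0.0], [0.4656, 0.1575, 0.0], [0.6155, 0.2321, 0.0], [0.6226, 0.1739, 0.0]]
[[339, 177], [294, 180], [299, 215], [340, 212], [343, 202]] (293, 175, 51, 41) [array([316.37330729, 196.43710786])]
```

Offsets are about 0.7 mm across, 1.6 mm along and 0.5° in yaw. The hand is clear and the tin is at rest, so I hand the job in.

```bash
python3 -c "
from plant import workorder;print(workorder.sign_off())"
```

```text
the job is handed in; nothing more can be done
None
```

The white formula tin was rolled in five fingertip strokes and rests lengthwise on the dark strip, measured about 1 mm off centre across, 2 mm along and 0.5° in yaw; the hand is clear and the job was handed in after about 16 s, with no verdict shown.

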